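Lock the tube block into the mixer

ROBOT

A 7-joint arm with a two-finger parallel gripper is mounted at the origin on the work surface. World frame = base frame: x ahead of the robot, y to its left, z up, the work surface at z = 0. Lengths are in m, angles in degrees, forces in N, time in s.
With the tool pointing down it reaches from about 0.425 to 0.875 m from the base axis. Payload 4.7 kg.
Tool frame: the origin (TCP) lies midway between the tips of the shut fingers; the grasp point (between the pads) lies env.grip_point_offset behind it (env.grip_point_offset is the distance from the TCP to the grasp point, in m); z points along the fingers, y is the line along which they close (so a half turn about z gives the same grasp; the last joint's range is limited). The gripper opens to 87 mm and grips with 3 to 60 N. Pads are 19 mm wide; open, the fingers measure 117 mm over their backs; the gripper's body (75 mm by 190 mm) begins 51 mm behind the grasp point.
Start: joints at [66.927, 18.392, -4.016, 83.108, 1.295, 78.541, -3.26], TCP at [0.263, -0.594, 0.223] pointing down, gripper open.
Joint ranges: [-163.93, 163.93], [-17.29, 119.83], [-79.2, 71.16], [3.27, 140.29], [-89.18, 269.18], [5.43, 117.66], [-154.24, 154.24]. Speed limits (degrees/s): [147.25, 147.25, 180, 180, 180, 180, 180].

INTERFACE

Orientations are given as [roll, pitch, yaw] about the fixed x, y, z axes, in that order (R = Rz(yaw) Ry(pitch) Rx(roll)).
In Python, from cell import env gives the robot as it stands.
- The arm moves only by the shell command python3 -m creep 'ROWS' [FORCE]. ROWS is a JSON object of lists of equal length, an entry for each row: "translation": the shift along the tool's x, y, z in units of 0.08 m (1.0 is 0.08 m), a list of three; "turn": the turn, a rotation vector about the tool's x, y, z in units of 180 degrees (1.0 is 180 degrees), a list of three; "grip": the opening, from 0 (shut) to 1 (fully open). In form: {"translation": [[x, y, z], ...], "turn": [[ax, ay, az], ...], "grip": [grip, ...]}. A call has 1 to 5 rows; each row shifts and turns the commanded pose from where the row before left it, along the tool's axes as they then stand; what a row does not reach is not made up. A row lasts 1/8 s, in which the tool goes at most 62.5 mm and 10.7 degrees, less where a joint would pass 70% of its speed; a pose out of reach is approached as far as the arm can. A call with a number of a shift or a turn outside -1 to 1 is refused whole. A call with a gripper value outside its range is refused whole. The fingers move at their own pace and stop on an object; FORCE is the grip in N (left out, the last holds). Time passes only in rows, so rows that do not move let the fingers close. It gives the time, the measured TCP pose, the force, the opening and the grip force at its end, in the units of the state.
- env.get_obs(): the state, without advancing time (a new reading comes with each control period).
- env.read_camera(name): name is "scene" or "top" or "wrist"; returns a dict with "frame" (384x512x3 uint8, red, green, blue), "z_map" (384x512 float32, m along the optical axis (not along the pixel's ray), 0 where there is no reading), "K" (3x3 intrinsics, pixels), "rvec" (rotation vector, rad) and "tvec" (3), from world to camera coordinates, as OpenCV has them. Camera axes: x right, y down, z forward; pixel columns grow to the right and rows downward; lengths in m; the calibration is good to about 2 mm. A picture is of the moment at which its call begins.
- env.sign_off(): hands the job in; it is judged then, once.
The state is a dict: "time_s": time; "qpos": joint angles; "joint_velocities": joint speeds; "effort": joint torques, N m; "tool_pos": TCP position; "tool_rot": TCP orientation; "force": force on the tool from outside, world axes, zero at the start; "wrist_torque": the same for the moment, N m; "grip_width": finger opening in m; "grasp_force": force on a finger pad.
Only numpy, scipy, OpenCV 4.12 (cv2) and the standard library are available. Lean on these libraries where they do the work, as an engineer would, in place of code of your own. Each camera call takes 0.05 s, during which the arm holds its last target. There are 200 camera calls.

TASK

Push the black tube block along its track on the blue mixer until it is fully home against the end stop, and then push the mixer's clamp lever over, past its dead point, so that it snaps into lock and the clamp pad holds the block down. Only push: never lift or tip the block, and leave everything else on the bench where it stands. Finish with the lever locked and your hand clear.

Things in the scene. Friction and masses are not known exactly. Their poses are not given: they have to be found in the camera images.
- station: Blue bench mixer fixed to the bench, base 130 (x) x 300 (y) mm. Origin on the bench (z 0), own z up, own +y the way the block is pushed; block home = block origin at own y 0. Aluminium deck 55 mm above the bench, open at the -y end (y -165). Two rails along y, 12 mm high, 69 mm apart inside, centred on own x -15, y -147 to +37. The lever is outside the tower on the +x side.
- end_stop (a point): Middle of the end stop face, at deck height (55 mm above the bench) on the track's centre line. The stop is the flat -y face, at station y +40, of a blue tower (station x -66 to +38, y +40 to +128, top 125 mm above the bench). A raised steel hold-down arm stands on it, up to about 210 mm above the bench, at x -15, y +20 to +100; it swings down as the lever goes over.
- tube_block: Black block 64 (x) x 80 (y) x 45 mm high, loose, about 0.35 kg, on the deck between the rails, y axis along the track. Four capped tubes reach 72 mm above its underside, away from the stop end. Origin: centre of its underside. Starts 20 to 55 mm short; home when its +y face touches the stop (origin 40 mm from the stop face). Push on its -y face, 40 mm from its origin.
- lever_pivot (a point): Axis of the clamp lever, which runs along the station's x: at station x = +75, y = +85 mm, 100 mm above the bench.
- lever_knob (a point): Centre of the black ball knob (32 mm diameter) at the end of the lever, 120 mm from the pivot; the lever is a steel rod of 12 mm diameter.
- lever (a joint): Lever angle, rad, 0 to 1.3. At 0 it leans 0.75 from vertical to station -y (open, at the start); grows as the knob is pushed over to station +y; upright at 0.75. A spring resists (most at 0: about 6 N square to the rod at the knob, some 15 N if pushed level) until the dead point at about 0.8, then snaps it to the stop at 1.3, where it stays locked. Let go short of 0.8, it falls back.
- clamp_pad: Black rubber pad, 18 mm diameter, on the hold-down arm above the stop end of the track. Geared to the lever: raised at lever 0, and at lever 1.3 it comes down on the bare top of the block, if the block is home, and presses on it with about 3.5 N. Origin in the centre of its underside.
- holder: Bystander: loose round black foam tube holder, 68 mm diameter, 42 mm high. Origin under its centre.
- vial_a: Bystander: loose glass vial with a white cap, 22 mm diameter, 57 mm high. Origin under its centre.
- vial_b: Bystander: a second vial like vial_a.
- weight: Bystander: steel calibration weight, 26 mm diameter, 42 mm high. Origin under its centre.
- reagent: Bystander: jar, 60 mm diameter, 110 mm high. Origin under its centre.
- beaker: Bystander: glass cup, 70 mm diameter, 80 mm high. Origin under its centre.
- spatula: Bystander: spatula lying on the bench, 180 mm long along its x.

How it is judged (in metres and radians):
On the way, in this order (a step that is already met when the one before it is completed fails the run):
1. the block is home against the end stop (within 3 mm) while the lever is still open (below 0.4 rad) (y of tube_block in the frame of station above -0.003 m and value of joint lever below 0.4 rad), for 0.1 s.
2. the lever is in lock (above 1.22 rad) and the pad presses on the block (value of joint lever above 1.22 rad and contact force between clamp_pad and tube_block above 1 N), for 0.2 s.
At the end, for the whole second after the job is handed in: Block within 4 mm of the end stop, flat and at rest; lever beyond 1.22 rad (locked); clamp pad pressing on the block with more than 1 N (all of step 2 and y of tube_block in the frame of station above -0.004 m and angle between tube_block's own z axis and vertical below 0.05 rad and linear speed of tube_block below 0.01 m/s); the robot touches nothing.
It fails at once if the block is lifted (more than 10 mm off the deck) or tipped (more than 0.2 rad) (height (world z) of tube_block above 0.065 m or angle between tube_block's own z axis and vertical above 0.2 rad).
It fails at once if a bystander is moved more than 25 mm or knocked over (distance of any of holder, vial_a, vial_b, weight, reagent, beaker, spatula from where it was at the start of the episode above 0.025 m or angle between any of holder, vial_a, vial_b, weight, reagent, beaker's own z axis and vertical above 0.5 rad).
It also fails if it takes over 40 s, if anything falls off the work surface, if the arm or the gripper's body presses on something with over 40 N, if the wrist force passes 120 N, or if a joint passes its speed limit or range.

## Working session

There is one attempt and no reset: what is moved stays moved. The work goes in short steps, Python scripts to look and compute and a shell command to move; the robot and the scene stay as the last step left them, time stands still between calls to the robot, and variables do not carry over. Pictures are saved under pics/ and viewed, at most 10 in all, crops included, and the job is handed in when it is done.

```bash
mkdir -p pics; cat > h.py <<'E'
import numpy as np, cv2
from cell import env
def cam(n):
    c=env.read_camera(n); R=cv2.Rodrigues(np.array(c["rvec"],float))[0]; t=np.array(c["tvec"],float).ravel()
    z=c["z_map"]; K=np.array(c["K"]); v,u=np.mgrid[:384,:512]
    P=np.stack([(u-K[0,2])/K[0,0]*z,(v-K[1,2])/K[1,1]*z,z],-1)
    W=(P-t)@R; W[z==0]=np.nan
    return c["frame"],W
E
python3 - <<'E'
from h import *
o=env.get_obs(); print(o)
ims=[]
for n in("scene","top"):
    f,W=cam(n); np.savez(f"/tmp/{n}.npz",f=f,W=W)
    cv2.imwrite(f"pics/{n}0.png",f[:,:,::-1])
E
```

```text
{'time_s': 0.0, 'qpos': array([66.92616174, 18.43799234, -4.01540428, 83.17600958,  1.29436264,
       78.54010109, -3.25907341]), 'joint_velocities': array([-0.00422468, -0.06546156, -0.04247377, -0.01837151,  0.06966245,
       -0.04425071, -0.09280363]), 'effort': array([ 4.57984570e-04, -4.91288924e+01, -4.03176695e-01, -3.12527132e+01,
       -6.37075701e-02,  4.36913827e-02,  1.61821740e-04]), 'tool_pos': array([ 0.26288161, -0.59385764,  0.22146388]), 'tool_rot': array([-1.79891105e+02,  5.21238039e-03,  2.38842960e+01]), 'force': array([-0.52478733,  0.06741665, -0.2403918 ]), 'wrist_torque': array([0.03588453, 0.01867388, 0.00680928]), 'grasp_force': 0.0, 'grip_width': 0.08716763396628285}
```

View pics/scene0.png

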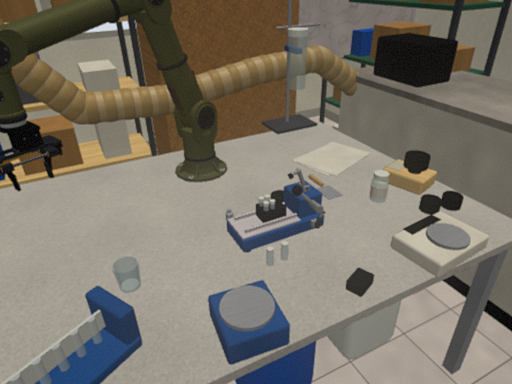

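View pics/top0.png

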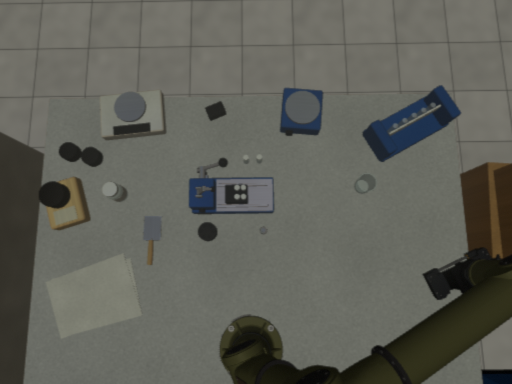

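The scene view shows the mixer near (275,215) with the vials in front of it. In the top view the station is at about (232,195), with its +y to image left (world +y), the knob at (223,162), vials at (246–260,158), the holder at (207,231) and the weight at (264,230). Next I'll measure these from depth.

```bash
python3 - <<'E'
import numpy as np,cv2
d=np.load("/tmp/top.npz");f,W=d["f"],d["W"]
for p in [(223,162),(246,158),(260,158),(207,231),(264,230),(240,195),(255,195),(202,185),(212,165)]:
    print(p,W[p[1],p[0]].round(3))
roi=np.zeros(f.shape[:2],bool);roi[172:220,184:280]=1
f_=f.astype(int)
# base: everything >8mm high within roi
m=roi&(W[...,2]>.012)
x,y,z=W[m].T
print("ext",x.min(),x.max(),y.min(),y.max())
dk=roi&(abs(W[...,2]-.055)<.006)
r=cv2.minAreaRect(W[m][:,:2].astype(np.float32));print(r)
print("deck",cv2.minAreaRect(W[dk][:,:2].astype(np.float32)))
tw=roi&(abs(W[...,2]-.125)<.005)
print("tower",cv2.minAreaRect(W[tw][:,:2].astype(np.float32)),tw.sum())
b=roi&(abs(W[...,2]-.100)<.004)
print("blocktop",cv2.minAreaRect(W[b][:,:2].astype(np.float32)),b.sum())
c=cv2.resize(f[150:245,180:285],None,fx=7,fy=6,interpolation=cv2.INTER_CUBIC)
cv2.imwrite("pics/crop1.png",c[:,:,::-1])
s=np.load("/tmp/scene.npz");c=cv2.resize(s["f"][160:270,215:345],None,fx=6,fy=5.4,interpolation=cv2.INTER_CUBIC)
cv2.imwrite("pics/crop2.png",c[:,:,::-1])
E
```

```text
(223, 162) [0.624 0.084 0.204]
(246, 158) [0.677 0.012 0.061]
(260, 158) [ 0.676 -0.04   0.059]
(207, 231) [0.411 0.155 0.04 ]
(264, 230) [ 0.412 -0.051  0.044]
(240, 195) [0.531 0.033 0.103]
(255, 195) [ 0.539 -0.02   0.052]
(202, 185) [0.563 0.163 0.127]
(212, 165) [0.628 0.126 0.152]
ext 0.476190021643289 0.6289276930743802 -0.08677373286289347 0.21032291180746843
((0.5512695908546448, 0.06208258867263794), (0.2965747117996216, 0.15276193618774414), 89.26326751708984)
deck ((0.5427717566490173, 0.059757404029369354), (0.2911919355392456, 0.13011200726032257), 89.37407684326172)
tower ((0.5381666421890259, 0.11172511428594589), (0.19508762657642365, 0.10274097323417664), 89.65045928955078) 633
blocktop ((0.5242564678192139, 0.09301987290382385), (0.17142659425735474, 0.13201110064983368), 75.61073303222656) 292
```

View pics/crop1.png

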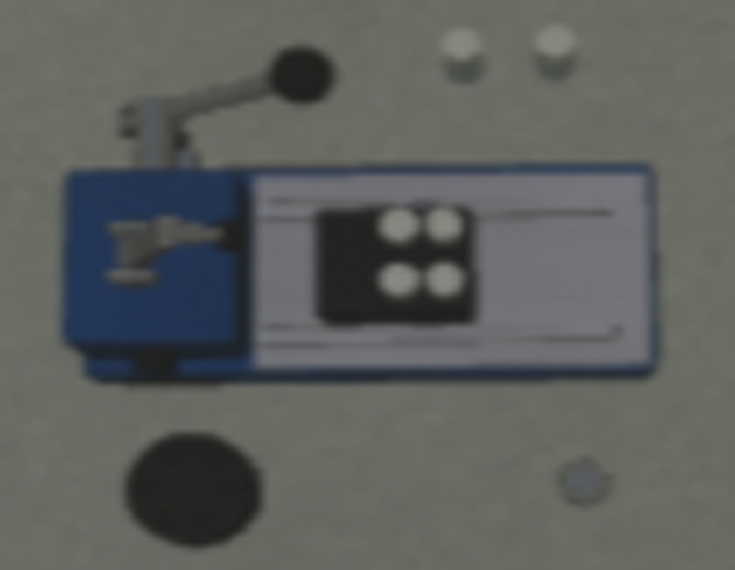

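View pics/crop2.png

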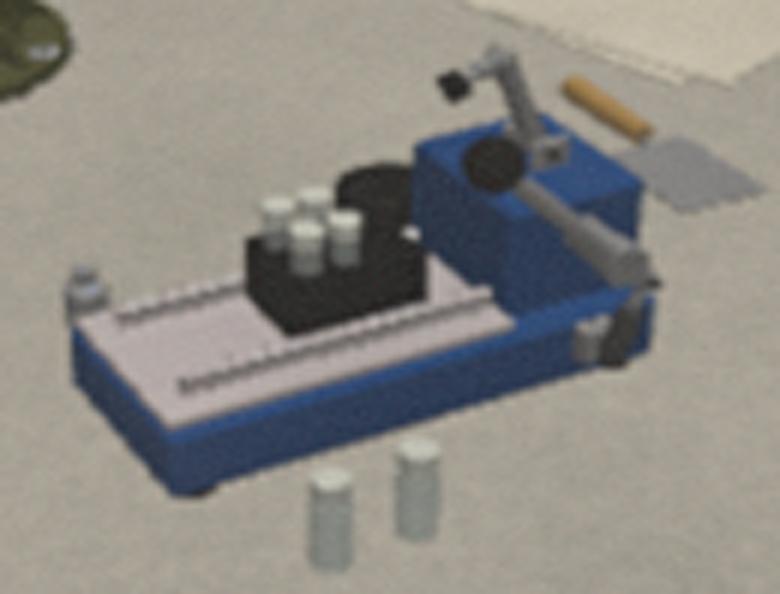

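The crops show the block about 45 mm short of the tower, between the rails. Its −y face is clear at crop-1 x≈475, and the knob, at crop-1 (302,75), is clear of both vials. I'll tighten up the station and block pose.

```bash
cat > m.py <<'E'
import numpy as np,cv2
def rect(W,m,n,q=1.5):
    P=W[m]; 
    print(n,m.sum(),"x %.4f %.4f y %.4f %.4f"%(*np.percentile(P[:,0],[q,100-q]),*np.percentile(P[:,1],[q,100-q])),"z %.4f"%np.median(P[:,2]))
    return P
for n in("top","scene"):
    d=np.load(f"/tmp/{n}.npz");f,W=d["f"].astype(int),d["W"];x,y,z=np.moveaxis(W,-1,0);r,g,b=np.moveaxis(f,-1,0)
    print(n)
    box=(x>.44)&(x<.66)&(y>-.12)&(y<.26)
    blue=(b>r+25)
    dk=box&(abs(z-.055)<.006)&~blue&(r>80); rect(W,dk,"deck")
    rect(W,box&(abs(z-.055)<.006),"deck+")
    rect(W,box&blue&(abs(z-.125)<.006),"tower")
    rect(W,box&blue&(y<.1)&(z>.01),"blue base")
    dark=(f.max(-1)<60)
    B=rect(W,box&dark&(abs(z-.1)<.006)&(y>-.05)&(y<.12)&(x<.59),"blocktop")
    B=rect(W,box&dark&(z>.065)&(y>-.05)&(y<.10)&(x<.59),"block all")
    kn=dark&(x>.59)&(x<.66)&(y>.04)&(y<.13)&(z>.16); K=rect(W,kn,"knob",0)
    A=np.c_[2*K,np.ones(len(K))];s=np.linalg.lstsq(A,(K**2).sum(1),rcond=None)[0];print("sphere",s[:3],np.sqrt(s[3]+s[:3]@s[:3]))
    # tower face -y / long base edge yaw
    u=np.where(box&blue&(z<.05)&(z>.01)&(x>.58)); 
    if len(u[0])>50:
        p=W[u]; print("side fit",np.polyfit(p[:,1],p[:,0],1))
    pd=W[dk]; ys=np.linspace(-.07,.1,18); e=[(pd[(abs(pd[:,1]-t)<.006),0].max(),pd[(abs(pd[:,1]-t)<.006),0].min()) for t in ys]
    e=np.array(e);print("yaw",np.degrees(-np.polyfit(ys,e[:,0],1)[0]),np.degrees(-np.polyfit(ys,e[:,1],1)[0]))
    pad=dark&(z>.15)&(x<.58)&(x>.48)&(y>.05)&(y<.2); pad.any() and rect(W,pad,"pad",0)
E
python3 m.py
```

```text
top
deck 1101 x 0.4838 0.5992 y -0.0816 0.1185 z 0.0547
deck+ 1244 x 0.4809 0.6043 y -0.0824 0.1364 z 0.0544
tower 542 x 0.4905 0.5860 y 0.1247 0.2079 z 0.1249
blue base 38 x 0.6017 0.6052 y -0.0772 0.0585 z 0.0496
blocktop 238 x 0.5071 0.5677 y 0.0082 0.0822 z 0.0999
block all 277 x 0.5071 0.5676 y 0.0082 0.0822 z 0.0996
knob 63 x 0.6120 0.6403 y 0.0741 0.1030 z 0.1989
sphere [0.62788776 0.08597763 0.1883645 ] 0.015962513553360605
yaw -0.5762246608190249 -0.5639519300833448
pad 29 x 0.5293 0.5469 y 0.1100 0.1646 z 0.1912
scene
deck 826 x 0.4920 0.6023 y -0.0810 0.1232 z 0.0540
deck+ 986 x 0.4936 0.6322 y -0.0808 0.1788 z 0.0538
tower 223 x 0.4949 0.5924 y 0.1247 0.2075 z 0.1234
blue base 707 x 0.5023 0.6126 y -0.0864 0.0949 z 0.0361
blocktop 154 x 0.5113 0.5745 y 0.0082 0.0855 z 0.0984
block all 355 x 0.5125 0.5753 y 0.0074 0.0846 z 0.0914
knob 77 x 0.6217 0.6474 y 0.0709 0.0962 z 0.1937
sphere [0.63081381 0.08614837 0.1881296 ] 0.01393739421637173
side fit [-0.00616849  0.60734896]
yaw 0.10524692804980644 -37.147829473552534
pad 13 x 0.5377 0.5517 y 0.1130 0.1233 z 0.1900
```

```bash
python3 -m creep '{"translation":[[0,0,0],[0,0,0],[0,0,0],[0,0,0],[0,0,0]],"turn":[[0,0,-0.0525],[0,0,-0.0525],[0,0,-0.0525],[0,0,-0.0525],[0,0,-0.0525]],"grip":[0,0,0,0,0]}' 20; python3 -m creep '{"translation":[[0,0,0],[0,0,0],[0,0,0]],"turn":[[0,0,-0.0525],[0,0,-0.0525],[0,0,0]],"grip":[0,0,0]}'; python3 -c "
from cell import env;print(env.grip_point_offset,env.get_obs()['tool_rot'])"
```

```text
time_s: 0.72
tool_pos: [0.263, -0.594, 0.2219]
tool_rot: [-180.0, -0.0, 71.4]
force: [0.2, -0.1, 0.4]
grip_width: 0.0449
grasp_force: 0.0
time_s: 1.1
tool_pos: [0.2629, -0.5942, 0.222]
tool_rot: [-180.0, -0.1, 89.9]
force: [0.5, -0.6, 0.4]
grip_width: 0.0151
grasp_force: 0.0
0.0187 [-1.79984109e+02 -5.02542050e-02  8.99252830e+01]
```

```bash
for i in 1; do python3 -m creep '{"translation":[[0.66,0.346,0],[0.66,0.346,0],[0.66,0.346,0],[0.66,0.346,0],[0.66,0.346,0]],"turn":[[0,0,0],[0,0,0],[0,0,0],[0,0,0],[0,0,0]],"grip":[0,0,0,0,0]}'; done
```

```text
time_s: 1.72
tool_pos: [0.402, -0.3285, 0.2226]
tool_rot: [180.0, 0.0, 89.8]
force: [0.2, -0.3, 0.4]
grip_width: 0.0006
grasp_force: 0.0
```

```bash
python3 -m creep '{"translation":[[0.66,0.346,0],[0.66,0.346,0],[0.66,0.346,0],[0.66,0.346,0],[0.5,0.33,0]],"turn":[[0,0,0],[0,0,0],[0,0,0],[0,0,0],[0,0,0]],"grip":[0,0,0,0,0]}';  python3 -m creep '{"translation":[[0,0,0],[0,0,0],[0,0,0]],"turn":[[0,0.055,0],[0,0.055,0],[0,0,0]],"grip":[0,0,0]}'
```

```text
time_s: 2.35
tool_pos: [0.539, -0.0763, 0.2228]
tool_rot: [180.0, 0.0, 89.9]
force: [0.5, -0.8, 0.1]
grip_width: 0.0002
grasp_force: 0.0
time_s: 2.72
tool_pos: [0.5376, -0.084, 0.2206]
tool_rot: [-179.7, -19.8, 89.3]
force: [-0.2, -0.3, 0.2]
grip_width: 0.0005
grasp_force: 0.0
```

```bash
python3 -m creep '{"translation":[[-0.21,0,0.585],[-0.21,0,0.585],[-0.21,0,0.585],[0,0,0]],"turn":[[0,0,0],[0,0,0],[0,0,0],[0,0,0]],"grip":[0,0,0,0]}'; python3 - <<'E'
from h import *
f,W=cam("scene");cv2.imwrite("pics/s2.png",cv2.resize(f[130:270,190:350],None,fx=5,fy=4.2,interpolation=cv2.INTER_CUBIC)[:,:,::-1])
E
```

```text
time_s: 3.22
tool_pos: [0.5352, -0.0771, 0.0705]
tool_rot: [-179.5, -19.9, 89.9]
force: [-0.4, 1.2, 1.3]
grip_width: 0.0005
grasp_force: 0.0
```

View pics/s2.png

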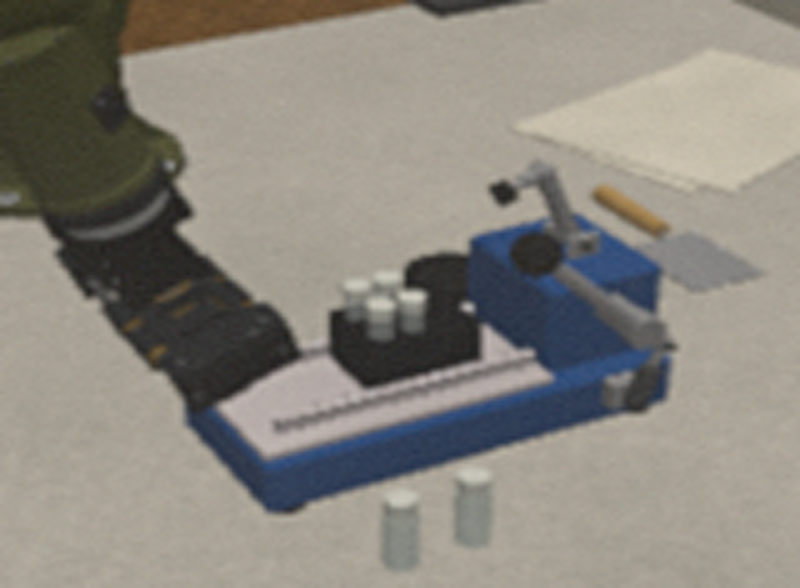

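The fingertips are low on the deck behind the block (crop ~(240,385)), with nothing in between. Next I'll advance slowly.

```bash
python3 -m creep '{"translation":[[0.317,0.05,0.115],[0.317,0,0.115],[0.06,0,0.022],[0.06,0,0.022],[0.06,0,0.022]],"turn":[[0,0,0],[0,0,0],[0,0,0],[0,0,0],[0,0,0]],"grip":[0,0,0,0,0]}';python3 -m creep '{"translation":[[0.06,0,0.022],[0.06,0,0.022],[0.06,0,0.022],[0.06,0,0.022],[0.06,0,0.022]],"turn":[[0,0,0],[0,0,0],[0,0,0],[0,0,0],[0,0,0]],"grip":[0,0,0,0,0]}'
```

```text
time_s: 3.9
tool_pos: [0.5429, -0.0108, 0.0737]
tool_rot: [179.9, -19.7, 89.9]
force: [0.2, -1.5, -0.0]
grip_width: 0.0004
grasp_force: 0.0
time_s: 4.53
tool_pos: [0.5424, 0.0159, 0.073]
tool_rot: [180.0, -19.8, 90.0]
force: [-0.3, -3.4, 1.7]
grip_width: 0.0002
grasp_force: 1.7
```

```bash
python3 -m creep '{"translation":[[0.05,0,0.018],[0.05,0,0.018],[0.04,0,0.015],[0,0,0]],"turn":[[0,0,0],[0,0,0],[0,0,0],[0,0,0]],"grip":[0,0,0,0]}'; python3 - <<'E'
from h import *
f,W=cam("top");np.savez("/tmp/top.npz",f=f,W=W)
f,W=cam("scene");np.savez("/tmp/scene.npz",f=f,W=W)
E
python3 m.py | grep -E "block|tower|sphere"
```

```text
time_s: 5.03
tool_pos: [0.5423, 0.0286, 0.073]
tool_rot: [180.0, -19.8, 90.1]
force: [-0.1, -1.5, 0.2]
grip_width: 0.0004
grasp_force: 0.8
tower 559 x 0.4903 0.5884 y 0.1249 0.2083 z 0.1249
blocktop 247 x 0.5071 0.5653 y 0.0399 0.1175 z 0.0998
block all 1248 x 0.4511 0.5740 y -0.0489 0.0966 z 0.1926
sphere [0.62731368 0.08533664 0.19241765] 0.012632103802294185Traceback (most recent call last):
  File "m.py", line 24, in <module>
    pd=W[dk]; ys=np.linspace(-.07,.1,18); e=[(pd[(abs(pd[:,1]-t)<.006),0].max(),pd[(abs(pd[:,1]-t)<.006),0].min()) for t in ys]
                                              ~~~~~~~~~~~~~~~~~~~~~~~~~~~~~~~^^
    return umr_maximum(a, axis, None, out, keepdims, initial, where)
ValueError: zero-size array to reduction operation maximum which has no identity
```

```bash
for k in 1; do python3 -m creep '{"translation":[[0.025,0,0.009],[0.025,0,0.009],[0,0,0]],"turn":[[0,0,0],[0,0,0],[0,0,0]],"grip":[0,0,0]}'; done; python3 -m creep '{"translation":[[0.025,0,0.009],[0.025,0,0.009],[0,0,0]],"turn":[[0,0,0],[0,0,0],[0,0,0]],"grip":[0,0,0]}'
```

```text
time_s: 5.5
tool_pos: [0.5424, 0.0315, 0.0729]
tool_rot: [180.0, -19.7, 90.0]
force: [-0.3, -4.6, 2.2]
grip_width: 0.0005
grasp_force: 2.3
time_s: 5.88
tool_pos: [0.5425, 0.0319, 0.0729]
tool_rot: [180.0, -19.5, 89.9]
force: [-2.2, -11.8, 7.0]
grip_width: 0.0003
grasp_force: 6.1
```

```bash
python3 -m creep '{"translation":[[-0.1,0,-0.036],[-0.4,0,-0.145],[-0.3,0,-0.11],[0.231,0,-0.635],[0.231,0,-0.635]],"turn":[[0,0,0],[0,0,0],[0,0,0],[0,0,0],[0,0,0]],"grip":[0,0,0,0,0]}';python3 -m creep '{"translation":[[0,0.54,0],[0,0.54,0],[0,0,0]],"turn":[[0,0,0],[0,0,0],[0,0,0]],"grip":[0,0,0]}'
python3 - <<'E'
from h import *
f,W=cam("top");np.savez("/tmp/top.npz",f=f,W=W)
f,W=cam("scene");np.savez("/tmp/scene.npz",f=f,W=W);cv2.imwrite("pics/s3.png",cv2.resize(f[130:270,190:350],None,fx=5,fy=4.2,interpolation=cv2.INTER_CUBIC)[:,:,::-1])
E
python3 m.py 2>/dev/null| grep -E "block|tower|sphere"
```

```text
time_s: 6.5
tool_pos: [0.5415, -0.0297, 0.1818]
tool_rot: [-179.8, -20.0, 90.0]
force: [0.4, -0.6, 0.5]
grip_width: 0.0004
grasp_force: 0.0
time_s: 6.88
tool_pos: [0.63, -0.0288, 0.1803]
tool_rot: [-180.0, -20.1, 90.2]
force: [-1.0, 1.0, 0.8]
grip_width: 0.0004
grasp_force: 0.0
tower 552 x 0.4903 0.5883 y 0.1248 0.2079 z 0.1248
blocktop 238 x 0.5070 0.5649 y 0.0431 0.1175 z 0.0998
block all 280 x 0.5069 0.5863 y -0.0491 0.0998 z 0.1021
sphere [0.62740517 0.08588732 0.19301941] 0.01225051498814331
tower 229 x 0.4939 0.5930 y 0.1236 0.2074 z 0.1234
blocktop 136 x 0.5221 0.5736 y 0.0428 0.1195 z 0.0982
block all 246 x 0.5192 0.5743 y 0.0422 0.0988 z 0.0885
sphere [0.63102962 0.08532435 0.18870824] 0.013348584102081274
```

View pics/s3.png

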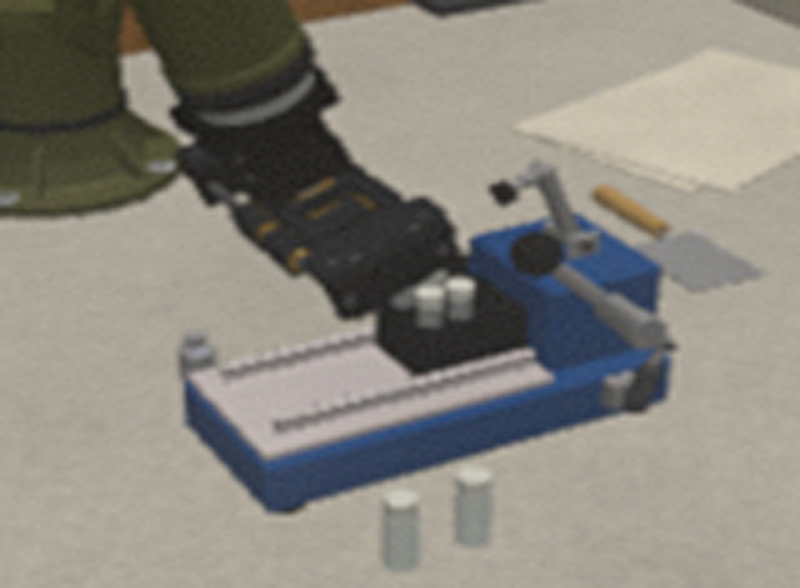

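The block is flush with the tower (crop ~(525,320)), and the gripper sits behind the knob at (535,252) with clear travel. Next is the knob push.

```bash
python3 -m creep '{"translation":[[0.294,0,0.107],[0.294,0,0.107],[0.294,0,0.107],[0.141,0,0.051],[0.141,0,0.051]],"turn":[[0,0,0],[0,0,0],[0,0,0],[0,0,0],[0,0,0]],"grip":[0,0,0,0,0]}';python3 -m creep '{"translation":[[0.141,0,0.051],[0.141,0,0.051],[0.141,0,0.051],[0,0,0]],"turn":[[0,0,0],[0,0,0],[0,0,0],[0,0,0]],"grip":[0,0,0,0]}'
python3 - <<'E'
from h import *
f,W=cam("scene");cv2.imwrite("pics/s4.png",cv2.resize(f[130:270,190:350],None,fx=5,fy=4.2,interpolation=cv2.INTER_CUBIC)[:,:,::-1])
E
```

```text
time_s: 7.6
tool_pos: [0.6287, 0.0618, 0.1808]
tool_rot: [-180.0, -19.2, 89.9]
force: [-6.4, -20.4, 11.2]
grip_width: 0.0004
grasp_force: 9.1
time_s: 8.1
tool_pos: [0.6291, 0.1015, 0.1808]
tool_rot: [180.0, -19.6, 89.9]
force: [-0.2, -5.3, 0.8]
grip_width: 0.0005
grasp_force: 1.8
```

View pics/s4.png

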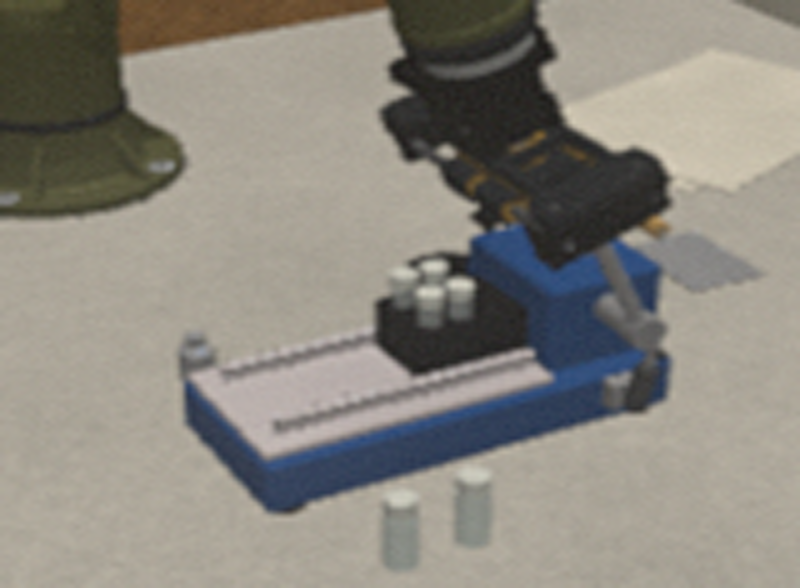

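The lever is rising (rod at crop ~(620,285)) and the force is falling. The block is still home, so I'll keep pushing.

```bash
python3 -m creep '{"translation":[[0.141,0,0.051],[0.141,0,0.051],[0.141,0,0.051],[0.141,0,0.051],[0,0,0]],"turn":[[0,0,0],[0,0,0],[0,0,0],[0,0,0],[0,0,0]],"grip":[0,0,0,0,0]}';python3 -m creep '{"translation":[[0.141,0,0.051],[0.141,0,0.051],[0.07,0,0.025],[0,0,0]],"turn":[[0,0,0],[0,0,0],[0,0,0],[0,0,0]],"grip":[0,0,0,0]}'
```

```text
time_s: 8.78
tool_pos: [0.6282, 0.1546, 0.1812]
tool_rot: [180.0, -19.9, 90.2]
force: [-0.4, -0.4, 0.3]
grip_width: 0.0005
grasp_force: 0.0
time_s: 9.28
tool_pos: [0.6283, 0.1829, 0.1809]
tool_rot: [-180.0, -19.8, 90.1]
force: [0.1, -0.7, 0.3]
grip_width: -0.0
grasp_force: 0.0
```

```bash
python3 -m creep '{"translation":[[-0.5,0,-0.18],[-0.6,0,-0.22],[-0.6,0,-0.22],[-0.6,0,-0.22],[0,0,0]],"turn":[[0,0,0],[0,0,0],[0,0,0],[0,0,0],[0,0,0]],"grip":[0,0,0,0,0]}';python3 -m creep '{"translation":[[0.2,0,-0.6],[0.2,0,-0.6],[0,0,0],[0,0,0]],"turn":[[0,0,0],[0,0,0],[0,0,0],[0,0,0]],"grip":[0,0,0,0]}'
python3 - <<'E'
from h import *
f,W=cam("top");np.savez("/tmp/top.npz",f=f,W=W)
f,W=cam("scene");np.savez("/tmp/scene.npz",f=f,W=W);cv2.imwrite("pics/s5.png",cv2.resize(f[130:270,190:350],None,fx=5,fy=4.2,interpolation=cv2.INTER_CUBIC)[:,:,::-1])
d=(f.max(-1)<60)&(W[...,0]>.6)&(W[...,0]<.66)&(W[...,1]>.2)&(W[...,1]<.27)&(W[...,2]>.15)
K=W[d];print(len(K),K.mean(0))
E
python3 m.py 2>/dev/null| grep -E "block|tower"
```

```text
time_s: 9.9
tool_pos: [0.6292, -0.0221, 0.1807]
tool_rot: [-180.0, -19.6, 89.4]
force: [0.7, -0.4, 0.0]
grip_width: 0.0004
grasp_force: 0.0
time_s: 10.4
tool_pos: [0.6284, -0.0161, 0.2824]
tool_rot: [-180.0, -19.8, 90.1]
force: [-0.4, -0.3, -0.1]
grip_width: 0.0
grasp_force: 0.0
58 [0.6370773  0.2240766  0.20806713]
tower 545 x 0.4903 0.5888 y 0.1249 0.2081 z 0.1247
blocktop 201 x 0.5071 0.5648 y 0.0432 0.1174 z 0.0996
block all 434 x 0.5067 0.5883 y -0.0498 0.0996 z 0.3901
```

View pics/s5.png

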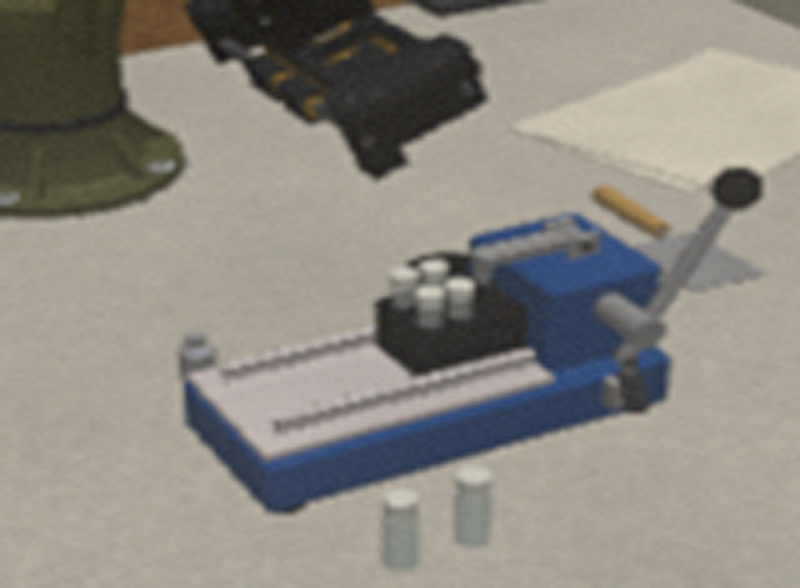

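The lever is over and locked (knob at crop (737,188)), and the clamp arm is down on the block, which is still flush. The hand is clear.

```bash
python3 -c "
from cell import env;print(env.sign_off())"
```

```text
the job is handed in; nothing more can be done
None
```

The block is home against the end stop, the lever is snapped over into lock with the clamp arm down on the block, and the hand is clear; I handed the job in at about 10.5 s, but the hand-in returned no verdict and I had no direct reading of the pad force.

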